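# Pop the fuse hatch on a shoemaker's bench

### The job

Open the orange fuse hatch: it has a push-push latch, so press it down once with a fingertip at its black dot until it bottoms, let go so that it springs up by itself, and watch it for a couple of seconds to be sure it stays open. Do not push it back once it has popped. Leave the blue hatch shut and do not shift anything else on the bench; nothing needs to be gripped or lifted.

Things in the scene. Friction and masses are not known exactly. Their poses are not given: they have to be found in the camera images.
- orange_box: The grey metal fuse box with the orange hatch, bolted to the bench: 150 x 120 x 70 mm (x, y, z). Origin at the centre of its underside, on the bench; its z is up, its x points from the hatch's free edge towards the hatch's hinge (away from the robot at yaw 0; the yaw varies by up to 0.35 rad).
- orange_hatch (a joint): Angle of the orange hatch, rad: about 0.01 = shut and latched, negative = pressed in (hard stop at -0.096), 1.2 = fully open, where its spring keeps it. Push-push latch: it frees once the angle has gone below about -0.07; as the finger goes back up, the hatch follows (4 N) and swings open in 0.6 s. A shorter press leaves it latched; pushing the open hatch fully down latches it again.
- orange_hinge (a point): Middle of the hinge line of the orange hatch, 70 mm above the bench; the line runs along the box's y, 50 mm to +x of the box's centre. The hatch is an orange plate 100 (x) x 90 (y) x 10 mm that reaches from here towards the box's -x and stands 10 mm proud of the box; it swings up about this line.
- orange_mark (a point): Centre of the black dot (22 mm across) on top of the orange hatch, 82 mm from the hinge and 18 mm from the free edge, 81 mm above the bench while shut: the place to press. It moves with the hatch, up to 150 mm above the bench when open. Pressed straight down it yields against about 4 N, frees the latch at about 7 mm and meets a hard stop at about 9 mm, where the force rises steeply.
- blue_box: A second fuse box, the same in all but its blue hatch, bolted down likewise. To be left alone. Origin at the centre of its underside.
- blue_hatch (a joint): Angle of the blue hatch, rad, with the same meaning: it must stay shut (about 0).
- shoe_last: White plastic shoe last, 240 mm long, 66 mm wide, 108 mm high, loose, beyond the boxes. Origin under its middle; toe to its -x.
- wax_tin: Red round wax jar with a brass-coloured lid, 60 mm across and 50 mm high, loose, between the boxes. Origin at the centre of its underside.
- brush: Brush lying loose on the bench on the left. Origin under its middle.
- hammer: Hammer lying loose on the bench on the right. Origin under its middle.
Mind the look-alikes: they are no part of the job. What is shaped like the orange_box but green is not meant.

How it is judged:
On the way, in this order (a step that is already met when the one before it is completed fails the run):
1. the orange hatch is pressed well in by the fingers, at its black dot (value of joint orange_hatch below -0.055 rad and contact force between the fingers and orange_hatch above 1 N and distance between the grasp point and orange_mark below 0.035 m), for 0.02 s.
2. the orange hatch stands open by itself for a second, untouched by the robot (value of joint orange_hatch above 1.05 rad and contact force between each of the arm, the fingers and orange_hatch below 0.2 N), for 1 s.
At the end, for the whole second after the job is handed in: The orange hatch stands open (over 1.05 rad) and still, after at least one second of standing open untouched; the blue hatch is shut (within 0.05 rad of 0); the last, jar, brush and hammer are within 15 mm of where they started (value of joint orange_hatch above 1.05 rad and velocity of joint orange_hatch between -0.1 and 0.1 rad/s and value of joint blue_hatch between -0.05 and 0.05 rad and distance of each of shoe_last, wax_tin, brush, hammer from where it was at the start of the episode below 0.015 m).
It fails at once if the popped orange hatch is pushed back towards shut (value of joint orange_hatch between 0.3 and 0.8 rad and velocity of joint orange_hatch below -0.1 rad/s).
It fails at once if the blue hatch is pressed or opened (value of joint blue_hatch below -0.05 rad or value of joint blue_hatch above 0.05 rad).
It fails at once if a loose thing is lifted, carried or shoved aside (distance of any of shoe_last, wax_tin, brush, hammer from where it was at the start of the episode above 0.03 m).
It also fails if it takes over 32 s, if anything falls off the work surface, if the arm or the gripper's body presses on something with over 40 N, if the wrist force passes 120 N, or if a joint passes its speed limit or range.

### The arm

A 6-joint arm with a two-finger parallel gripper is mounted at the origin on the work surface. World frame = base frame: x ahead of the robot, y to its left, z up, the work surface at z = 0. Lengths are in m, angles in rad, forces in N, time in s.
With the tool pointing down it reaches from about 0.3 to 0.775 m from the base axis. Payload 14.6 kg.
Tool frame: the origin (TCP) lies between the finger pads; the fingertips stand ctrl.tip_extent ahead of it and the grasp point (between the pads) lies 3 mm ahead of it (ctrl.tip_extent is the distance from the TCP to the fingertips, in m); z points along the fingers, y is the line along which they close (so a half turn about z gives the same grasp; the last joint's range is limited). The gripper opens to 94 mm and grips with 3 to 60 N. Pads are 16 mm wide; open, the fingers measure 119 mm over their backs; the gripper's body (75 mm by 177 mm) begins 78 mm behind the grasp point.
Start: joints at [-0.067, 0.3, 1.521, -0, 1.321, -0.067], TCP at [0.55, -0, 0.227] pointing down, gripper open.
Joint ranges: [-3.03, 3.03], [-0.79, 2.21], [0.23, 2.52], [-1.04, 4.18], [0, 3.07], [-2.55, 2.55]. Speed limits (rad/s): [2.22, 2.22, 2.57, 3.14, 3.14, 3.14].

### API

Orientations are given as [roll, pitch, yaw] about the fixed x, y, z axes, in that order (R = Rz(yaw) Ry(pitch) Rx(roll)).
In Python, from station import ctrl, eyes gives the robot as it stands. The module is installed in compiled form; this text tells all that it offers.
- The arm moves only by the tool inch_along, called after "Request:" as a command line: name --pt "numbers of a row" for each row, then --argument value for the rest. Schema: {"type":"object","properties":{"ticks":{"type":"array","items":{"type":"array","items":{"type":"number"},"minItems":6,"maxItems":6},"minItems":1,"maxItems":10},"aperture":{"type":"number"},"force":{"type":"number"},"only":{"type":"string"},"quiet":{"type":"boolean"},"lines":{"type":"string"}},"required":["ticks"],"additionalProperties":false}. ticks is a list of rows, 1 to 10 of them, each of 6 numbers: dx, dy, dz in normalised numbers (1 is 25 cm), then a rotation vector rx, ry, rz in a scale on which 1.0 is pi rad; each row shifts and turns the commanded pose from where the row before left it, along the tool's axes as they then stand; what a row does not reach is not made up. A row lasts 1/10 s, in which the tool goes at most 0.05 m and 0.15 rad, less where a joint would pass 70% of its speed; a pose out of reach is approached as far as the arm can. aperture is the finger opening in m, set as the call begins (left out keeps the last). The fingers move at their own pace and stop on an object; force is the grip in N (left out, the last holds). Time passes only in rows, so rows that do not move let the fingers close. The tool returns the time, the measured TCP pose, the force, the opening and the grip force at its end. only (a regular expression) keeps the lines of the reply that match it, lines (a string "A,B") keeps lines A to B, and quiet returns only ok. Input that does not fit is refused with a message, and nothing moves.
- ctrl.get_obs(): the state, without advancing time (a new reading comes with each control period).
- eyes.camera(name): name is "scene" or "side" or "wrist"; returns a dict with "pixels" (480x640x3 uint8, blue, green, red), "fx", "fy", "cx", "cy" (pixels), "extrinsics" (4x4, takes a point from camera to world coordinates). Camera axes: x right, y up, looking along -z (the intrinsics and any distortion apply to the point x, -y, -z); pixel columns grow to the right and rows downward; lengths in m; the calibration is good to about 2 mm. A picture is of the moment at which its call begins. There is no depth.
- ctrl.hand_in(): hands the job in; it is judged then, once.
The state is a dict: "time_s": time; "qpos": joint angles; "joint_vel": joint speeds; "tau": joint torques, N m; "ee_pos": TCP position; "eef_rot": TCP orientation; "force": force on the tool from outside, world axes, zero at the start; "moment": the same for the moment, N m; "grip_width": finger opening in m; "grip_force": force on a finger pad.
Only numpy, scipy, OpenCV 4.12 (cv2) and the standard library are available. Lean on these libraries where they do the work, as an engineer would, in place of code of your own. Each camera call takes 0.05 s, during which the arm holds its last target. There are 200 camera calls.

## Working session

There is one attempt and no reset: what is moved stays moved. The work goes in short steps, Python scripts to look and compute and a tool call to move; the robot and the scene stay as the last step left them, time stands still between calls to the robot, and variables do not carry over. Pictures are saved under pics/ and viewed, at most 10 in all, crops included, and the job is handed in when it is done.

```bash
mkdir -p pics; python3 - <<'E'
from station import ctrl, eyes
import cv2, numpy as np, pickle
d={}
for n in("scene","side","wrist"):
    c=eyes.camera(n); d[n]=c; cv2.imwrite(f"pics/{n}0.png",c["pixels"]); print(n,{k:v for k,v in c.items() if k!="pixels"})
pickle.dump(d,open("c0.pkl","wb"))
print(ctrl.get_obs(), ctrl.tip_extent)
E
```

```text
scene {'fx': 490.11693109731084, 'fy': 490.11693109731084, 'cx': 324.0206837510373, 'cy': 236.52542597533488, 'extrinsics': array([[-0.01655118, -0.81431066,  0.58019325,  1.26252425],
       [ 0.99977117, -0.02134353, -0.00143552,  0.01014914],
       [ 0.01355233,  0.58003673,  0.81447758,  1.0862936 ],
       [ 0.        ,  0.        ,  0.        ,  1.        ]])}
side {'fx': 585.9375602914579, 'fy': 585.9375602914579, 'cx': 323.1693856773282, 'cy': 241.03077135561958, 'extrinsics': array([[-0.87307887,  0.36566359, -0.32252664,  0.0420681 ],
       [-0.48737907, -0.63556187,  0.59876769,  0.96220838],
       [ 0.01396191,  0.67996415,  0.73311242,  1.26146451],
       [ 0.        ,  0.        ,  0.        ,  1.        ]])}
wrist {'fx': 421.88109625473993, 'fy': 421.88109625473993, 'cx': 319.12699169061665, 'cy': 242.41103181583057, 'extrinsics': array([[ 9.99999373e-01, -6.67076347e-05,  1.11808539e-03,
         5.50272984e-01],
       [-2.19499879e-04,  9.67198191e-01,  2.54022856e-01,
         7.33569731e-02],
       [-1.09835543e-03, -2.54022942e-01,  9.67197570e-01,
         3.83431778e-01],
       [ 0.00000000e+00,  0.00000000e+00,  0.00000000e+00,
         1.00000000e+00]])}
{'time_s': 0.15, 'qpos': array([-6.66203677e-02,  3.00337857e-01,  1.52143292e+00,  1.34423382e-05,
        1.32072050e+00, -6.65834759e-02]), 'joint_vel': array([-0.00081264, -0.00277252, -0.00254216,  0.00058996, -0.00072051,
       -0.00109178]), 'tau': array([-2.50185103e-04, -5.31960297e+01, -3.52822959e+01,  7.07691838e-02,
        2.35654798e-02, -3.66386917e-05]), 'ee_pos': array([5.49815700e-01, 1.40618504e-06, 2.27022096e-01]), 'eef_rot': array([-3.14069690e+00, -7.27810110e-05,  1.57075607e+00]), 'force': array([ 0.20509925, -0.31255804,  0.04935598]), 'moment': array([-0.02786139,  0.05004366, -0.02093382]), 'grip_force': 0.0, 'grip_width': 0.09391600475872777} 0.022
```

View pics/scene0.png

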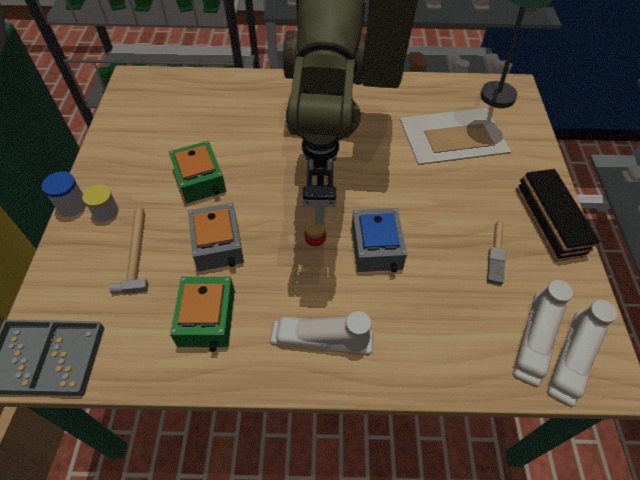

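View pics/side0.png

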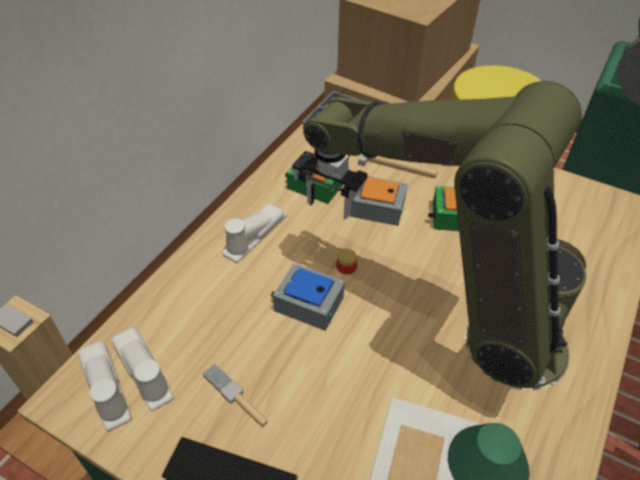

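View pics/wrist0.png

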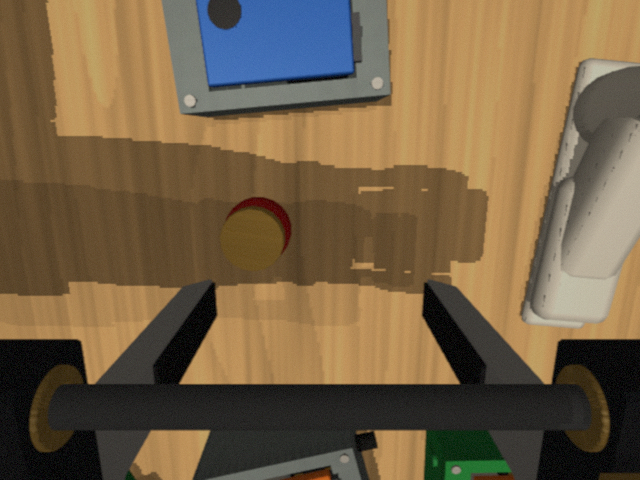

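The scene view shows the grey box with the orange hatch at about (215,237), its dot at (212,216). The side view shows it at (380,195), dot near (390,190). Both green boxes are decoys. I'll triangulate the dot and the hatch corners.

```bash
cat >h.py <<'E'
import numpy as np, cv2
def ray(c,p):
    E=c["extrinsics"]; d=E[:3,:3]@np.array([(p[0]-c["cx"])/c["fx"],-(p[1]-c["cy"])/c["fy"],-1.]); return E[:3,3],d/np.linalg.norm(d)
def onz(c,p,z):
    o,d=ray(c,p); return o+d*(z-o[2])/d[2]
def tri(c1,p1,c2,p2):
    o1,d1=ray(c1,p1);o2,d2=ray(c2,p2)
    s=np.linalg.lstsq(np.c_[d1,-d2],o2-o1,rcond=None)[0]
    a=o1+s[0]*d1;b=o2+s[1]*d2; return (a+b)/2,np.linalg.norm(a-b)
def hatch(c,seed):
    "orange blob nearest seed (px): filled hull, dot centroid in it, min-area-quad"
    im=c["pixels"]; h=cv2.cvtColor(im,cv2.COLOR_BGR2HSV)
    m=cv2.inRange(h,(5,150,90),(18,255,255))
    cs,_=cv2.findContours(m,cv2.RETR_EXTERNAL,cv2.CHAIN_APPROX_NONE)
    k=min((k for k in cs if cv2.contourArea(k)>150),key=lambda k:np.hypot(*(k.reshape(-1,2).mean(0)-seed)))
    hull=cv2.convexHull(k); f=np.zeros_like(m); cv2.fillPoly(f,[hull],255); f=cv2.erode(f,np.ones((3,3)))
    w=np.where((f>0),np.clip(80.-im[:,:,2],0,None),0); M=cv2.moments(w)
    q=cv2.approxPolyN(hull,4).reshape(-1,2).astype(float)
    return (M["m10"]/M["m00"],M["m01"]/M["m00"]),q,cv2.contourArea(hull)
E
python3 - <<'E'
import pickle; from h import *
np.set_printoptions(precision=4,suppress=True)
d=pickle.load(open("c0.pkl","rb"))
a=hatch(d["scene"],(212,228)); b=hatch(d["side"],(380,190)); print(a,b)
print(tri(d["scene"],a[0],d["side"],b[0]))
for z in(.081,):print(onz(d["scene"],a[0],z),onz(d["side"],b[0],z))
print([onz(d["scene"],p,.08) for p in a[1]]);print([onz(d["side"],p,.08) for p in b[1]])
E
```

```text
((211.04701102727802, 215.87869994196168), array([[233., 239.],
       [197., 245.],
       [193., 214.],
       [228., 208.]]), 1098.5) ((390.3259668508287, 190.30939226519337), array([[399., 183.],
       [392., 203.],
       [360., 198.],
       [367., 177.]]), 663.0)
(array([ 0.4881, -0.2818,  0.0813]), np.float64(0.0015604476104966838))
[ 0.4885 -0.2813  0.081 ] [ 0.488  -0.2832  0.081 ]
[array([ 0.5593, -0.2158,  0.08  ]), array([ 0.5797, -0.3025,  0.08  ]), array([ 0.4829, -0.3291,  0.08  ]), array([ 0.4605, -0.2412,  0.08  ])]
[array([ 0.4794, -0.3275,  0.08  ]), array([ 0.461 , -0.2363,  0.08  ]), array([ 0.552 , -0.2085,  0.08  ]), array([ 0.5759, -0.3035,  0.08  ])]
```

The two views agree on the dot at (0.488, -0.282, 0.081), with a 1.6 mm ray gap. The hatch corners give a yaw of about 0.26. Next: close the fingers and move above the dot.

The rows are not in the units I measure in: shifts go in shares of 25 cm and turns go in shares of pi rad. I convert before sending: -0.04 m / 0.25 = -0.16, -0.009 m / 0.25 = -0.036.

Request:
inch_along --pt "-0.08 -0.02 0 0 0 0" --pt "-0.16 -0.036 0 0 0 0" --pt "-0.16 -0.036 0 0 0 0" --pt "-0.16 -0.036 0 0 0 0" --pt "-0.16 -0.036 0 0 0 0" --pt "-0.16 -0.036 0 0 0 0" --pt "-0.16 -0.036 0 0 0 0" --pt "-0.088 -0.012 0.08 0 0 0" --pt "0 0 0.08 0 0 0" --pt "0 0 0 0 0 0" --aperture 0 --force 20

```text
time_s: 1.15
ee_pos: [0.4868, -0.282, 0.1848]
eef_rot: [-3.138, -0.003, 1.57]
force: [1.5, -0.0, 0.1]
grip_width: 0.0175
grip_force: 0.0
```

```bash
python3 - <<'E'
from h import *; from station import ctrl,eyes
for n in("scene","side","wrist"):cv2.imwrite(f"pics/{n}1.png",eyes.camera(n)["pixels"])
c=eyes.camera("wrist")
o=ctrl.get_obs();print(o["ee_pos"],o["eef_rot"],o["grip_width"],o["force"])
E1=c["extrinsics"];q=E1[:3,:3].T@(np.array([.488,-.282,.081])-E1[:3,3]);print("expected dot px",c["cx"]-c["fx"]*q[0]/q[2],c["cy"]+c["fy"]*q[1]/q[2])
E
```

```text
[ 0.48850848 -0.28174059  0.18866758] [3.14029182e+00 8.42209934e-04 1.57159729e+00] 0.002098673257431502 [ 0.53449843  0.1914166  -0.70184784]
expected dot px 317.95140936056146 248.71094582612128
```

View pics/wrist1.png

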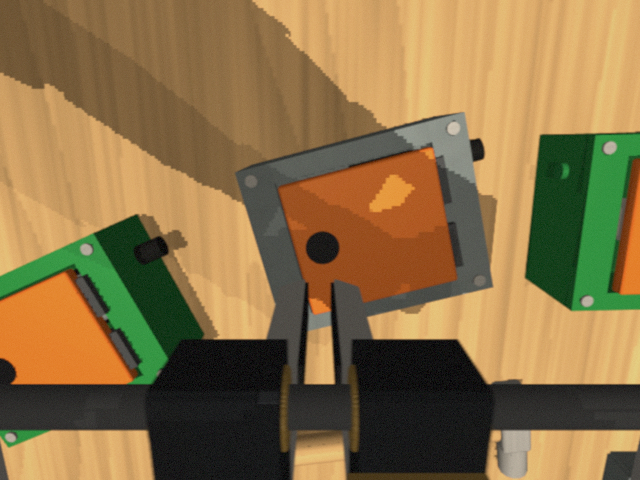

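The wrist view shows the dot at (322,248) against an expected (318,249). That is about 2 mm off, so the aim is confirmed. Next: descend to about 10 mm above it.

In the tool's units: 0.025 m / 0.25 = 0.1, 0.001 m / 0.25 = 0.004.

Request:
inch_along --pt "0 0.004 0.08 0 0 0" --pt "0 0 0.1 0 0 0" --pt "0 0 0.08 0 0 0" --pt "0 0 0.04 0 0 0" --pt "0 0 0 0 0 0" --pt "0 0 0 0 0 0"

```text
time_s: 1.95
ee_pos: [0.4895, -0.2822, 0.1137]
eef_rot: [3.14, 0.001, 1.571]
force: [-0.4, -1.2, 0.1]
grip_width: 0.001
grip_force: 0.0
```

In the tool's units: 0.008 m / 0.25 = 0.032, 0.004 m / 0.25 = 0.016.

Request:
inch_along --pt "0 0 0.032 0 0 0" --pt "0 0 0.016 0 0 0" --pt "0 0 0.012 0 0 0" --pt "0 0 0 0 0 0"

```text
time_s: 2.35
ee_pos: [0.489, -0.2822, 0.0974]
eef_rot: [3.142, 0.0, 1.571]
force: [-1.1, -1.1, 4.1]
grip_width: 0.0005
grip_force: 1.9
```

Request:
inch_along --pt "0 0 0.008 0 0 0" --pt "0 0 0.004 0 0 0" --pt "0 0 0 0 0 0"

```text
time_s: 2.65
ee_pos: [0.489, -0.2821, 0.0945]
eef_rot: [3.141, 0.0, 1.571]
force: [-1.9, -1.7, 4.1]
grip_width: 0.0006
grip_force: 2.0
```

In the tool's units: 0.001 m / 0.25 = 0.004.

Request:
inch_along --pt "0 0 0.004 0 0 0" --pt "0 0 0 0 0 0"

```text
time_s: 2.85
ee_pos: [0.4891, -0.2822, 0.0943]
eef_rot: [3.141, 0.001, 1.571]
force: [-4.9, -0.4, 12.6]
grip_width: 0.0
grip_force: 6.2
```

Request:
inch_along --pt "0 0 0.004 0 0 0" --pt "0 0 0 0 0 0"

```text
time_s: 3.05
ee_pos: [0.4891, -0.2824, 0.0941]
eef_rot: [3.141, 0.001, 1.571]
force: [-9.9, 0.8, 19.5]
grip_width: 0.0004
grip_force: 10.8
```

The hatch has bottomed: force is up to 19.5 N at about 9 mm. Next: lift quickly, then back away toward the robot, and wait.

In the tool's units: -0.05 m / 0.25 = -0.2, -0.04 m / 0.25 = -0.16.

Request:
inch_along --pt "0 0 -0.12 0 0 0" --pt "0 0 -0.2 0 0 0" --pt "0 -0.04 -0.2 0 0 0" --pt "0 -0.08 -0.16 0 0 0" --pt "0 -0.08 -0.08 0 0 0" --pt "0 0 0 0 0 0" --pt "0 0 0 0 0 0" --pt "0 0 0 0 0 0" --pt "0 0 0 0 0 0" --pt "0 0 0 0 0 0"

```text
time_s: 4.05
ee_pos: [0.4394, -0.2818, 0.2805]
eef_rot: [-3.14, -0.001, 1.571]
force: [-0.0, 1.1, -0.4]
grip_width: 0.0003
grip_force: 0.0
```

Request:
inch_along --pt "0 0 0 0 0 0" --pt "0 0 0 0 0 0" --pt "0 0 0 0 0 0" --pt "0 0 0 0 0 0" --pt "0 0 0 0 0 0" --pt "0 0 0 0 0 0" --pt "0 0 0 0 0 0" --pt "0 0 0 0 0 0" --pt "0 0 0 0 0 0" --pt "0 0 0 0 0 0"

```text
time_s: 5.05
ee_pos: [0.4392, -0.282, 0.2815]
eef_rot: [-3.142, 0.0, 1.571]
force: [-1.2, 0.5, 0.2]
grip_width: 0.0006
grip_force: 0.0
```

```bash
python3 - <<'E'
from station import eyes; import cv2
for n in("scene","wrist"):cv2.imwrite(f"pics/{n}2.png",eyes.camera(n)["pixels"])
E
```

```text
(no output)
```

View pics/wrist2.png

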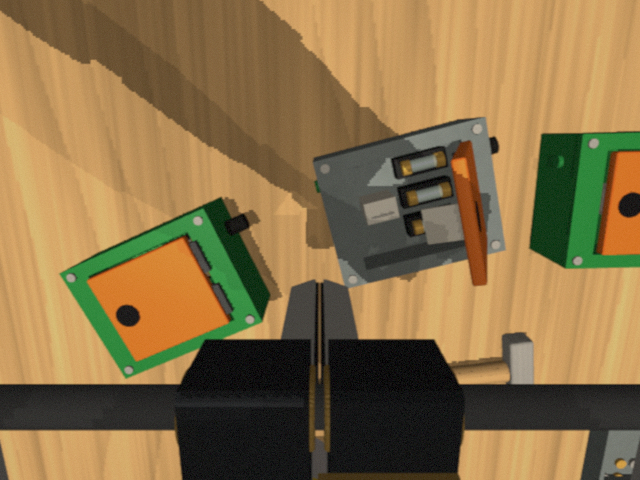

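View pics/scene2.png

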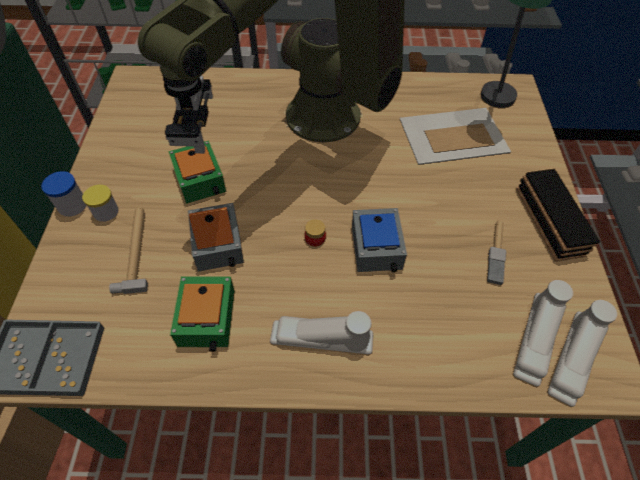

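The wrist view shows the orange hatch standing open: it is seen edge-on at (472,215), with the fuses visible. The scene view shows the top of the raised hatch, now darker, with its dot at (208,212). The blue hatch at (380,230) is shut and the loose items look unmoved. I'll watch it a bit longer, then compare views.

Request:
inch_along --pt "0 0 0 0 0 0" --pt "0 0 0 0 0 0" --pt "0 0 0 0 0 0" --pt "0 0 0 0 0 0" --pt "0 0 0 0 0 0" --pt "0 0 0 0 0 0" --pt "0 0 0 0 0 0" --pt "0 0 0 0 0 0" --pt "0 0 0 0 0 0" --pt "0 0 0 0 0 0"

```text
time_s: 6.15
ee_pos: [0.4392, -0.282, 0.2815]
eef_rot: [3.142, -0.0, 1.571]
force: [0.4, 0.1, -0.7]
grip_width: 0.0004
grip_force: 0.0
```

```bash
python3 - <<'E'
from station import eyes,ctrl; import cv2
for n in("scene","wrist"):
    a=cv2.imread(f"pics/{n}2.png");b=eyes.camera(n)["pixels"];print(n,(cv2.absdiff(a,b).max(2)>60).sum())
print(ctrl.get_obs()["time_s"]);print(ctrl.hand_in())
E
```

```text
scene 0
wrist 0
6.25
the job is handed in; nothing more can be done
None
```

The orange hatch was pressed once at its dot until it bottomed, and it sprang open. It stayed open, unmoving, for about two seconds of watching; the blue hatch is shut, nothing else looks moved in the pictures, and the job was handed in at 6.25 s.

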